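# Put the plastic pipe fittings away by kind

### The job

Put the four loose white plastic pipe fittings on the bench away, each in the bin that already holds its kind: the elbow in the red bin, the tee in the blue, the coupling in the green and the cap in the yellow. Each goes down on the floor of the empty front compartment of its bin, in front of the divider. Leave the two brass fittings where they lie.

Things in the scene. Friction and masses are not known exactly. Their poses are not given: they have to be found in the camera images.
- elbow: White plastic pipe elbow, an L. Loose, lying flat. Origin: where the pipe axes cross, 17 mm above the bench. Two open sockets run along its +x and +y, each ending 36 mm from the origin; collars (last 23 mm) 34 mm in diameter, necks and round outer corner 30 mm. From the x socket's end to the back of the y socket it measures 53 mm along x (51 at the corner). About 40 g.
- tee: White plastic pipe tee, a T. Loose, lying flat. Origin: where the pipe axes cross, 17 mm above the bench. The run lies along y, 72 mm long (ends at y = -36 and +36 mm); the branch points along +x and ends 36 mm from the origin. Collars 34 mm in diameter, 23 mm long; necks 30 mm in diameter. Across the back of the run (x = -15 mm) and the branch end it measures 51 mm along x. About 55 g.
- coupling: White plastic pipe coupling: a straight open tube standing on its end, 34 mm in diameter, 52 mm tall, so it shows as a ring from above. Loose. Origin at its centre, 26 mm above the bench; z is its axis. About 30 g.
- cap: White plastic pipe end cap, standing with its closed domed end up, 34 mm in diameter, 34 mm tall (straight sides to 24 mm). Loose. Origin at its centre, 17 mm above the bench; z is its axis. About 25 g.
- bin_elbow: Red open-topped bin, fixed; 190 (x) x 130 (y) x 70 mm high, walls and floor 3 mm. Origin: centre of underside. Front (-x, faces robot) is a lip 35 mm high; sides slope up from it to 70 mm. A clear divider 45 mm high stands at x = +36 mm; behind it, fixed: two white elbows. Free front compartment for the loose white elbow: inside x -92 to +34, y -62 to +62 mm, floor 3 mm above the bench.
- bin_tee: Blue open-topped bin, fixed; 190 (x) x 130 (y) x 70 mm high, walls and floor 3 mm. Origin: centre of underside. Front (-x, faces robot) is a lip 35 mm high; sides slope up from it to 70 mm. A clear divider 45 mm high stands at x = +36 mm; behind it, fixed: two white tees, stacked, top 71 mm. Free front compartment for the loose white tee: inside x -92 to +34, y -62 to +62 mm, floor 3 mm above the bench.
- bin_coupling: Green open-topped bin, fixed; 190 (x) x 130 (y) x 70 mm high, walls and floor 3 mm. Origin: centre of underside. Front (-x, faces robot) is a lip 35 mm high; sides slope up from it to 70 mm. A clear divider 45 mm high stands at x = +36 mm; behind it, fixed: three white couplings. Free front compartment for the loose white coupling: inside x -92 to +34, y -62 to +62 mm, floor 3 mm above the bench.
- bin_cap: Yellow open-topped bin, fixed; 190 (x) x 130 (y) x 70 mm high, walls and floor 3 mm. Origin: centre of underside. Front (-x, faces robot) is a lip 35 mm high; sides slope up from it to 70 mm. A clear divider 45 mm high stands at x = +36 mm; behind it, fixed: three white caps. Free front compartment for the loose white cap: inside x -92 to +34, y -62 to +62 mm, floor 3 mm above the bench.
- brass_elbow: Brass pipe elbow, shaped like the white one but a little smaller (collars 32 mm in diameter, ends 33 mm from the origin along +x and +y), 160 g, loose on the bench among the white fittings. Origin where the axes cross, 16 mm above the bench. To be left alone.
- brass_tee: Brass pipe tee, shaped like the white one but a little smaller (collars 32 mm in diameter, run 66 mm along y, branch end 33 mm along +x), 200 g, loose on the bench. Origin where the axes cross, 16 mm above the bench. To be left alone.
Not all that is in view belongs to the job. Leave any pink look-alike of the elbow alone.

How it is judged:
By the outcome, as a careful person would: the job done as asked, in the order asked, and still so for the second after the job is handed in, with the robot touching nothing.
It also fails if it takes over 93 s, if anything falls off the work surface, if the arm or the gripper's body presses on something with over 40 N, if the wrist force passes 120 N, or if a joint passes its speed limit or range.

### The arm

A 6-joint arm with a two-finger parallel gripper is mounted at the origin on the work surface. World frame = base frame: x ahead of the robot, y to its left, z up, the work surface at z = 0. Lengths are in m, angles in rad, forces in N, time in s.
With the tool pointing down it reaches from about 0.25 to 0.775 m from the base axis. Payload 4 kg.
Tool frame: the origin (TCP) lies at the centre of the arm's flange, where the gripper is bolted on; the fingertips stand 199 mm ahead of it and the grasp point (between the pads) lies 180 mm ahead of it (robot.tcp_to_tips is the distance from the TCP to the fingertips, in m); z points along the fingers, y is the line along which they close (so a half turn about z gives the same grasp; the last joint's range is limited). The gripper opens to 94 mm and grips with 3 to 60 N. Pads are 16 mm wide; open, the fingers measure 119 mm over their backs; the gripper's body (75 mm by 177 mm) begins 78 mm behind the grasp point.
Start: joints at [1.072, 0.087, 1.371, -0, 1.684, -0.103], TCP at [0.212, 0.507, 0.405] pointing down, gripper open.
Joint ranges: [-3.1, 3.1], [-0.76, 2.03], [0.27, 2.55], [-1.08, 4.22], [0.17, 2.65], [-2.57, 2.57]. Speed limits (rad/s): [2.79, 2.79, 3.14, 3.14, 3.14, 3.14].

### API

Orientations are given as [roll, pitch, yaw] about the fixed x, y, z axes, in that order (R = Rz(yaw) Ry(pitch) Rx(roll)).
In Python, from bench import telemetry, snapshot, ticket, robot gives the robot as it stands.
- The arm moves only by the tool apply_moves, never from a script. Its argument "moves" is a list that holds one entry, the list of rows, each a list of 5 numbers: the shift along the tool's x, y, z in units of 50 mm (1.0 is 50 mm), then the turn about the tool's z in units of 10 degrees (1.0 is 10 degrees), then the closure, from 0 (fully open) to 1 (shut). A call has 1 to 10 rows; each row is the pose to reach, as a shift and turn from the pose commanded when the call began, along the tool's axes at that moment; what a row does not reach only later rows make up. A row lasts 1/8 s, in which the tool goes at most 62.5 mm and 10.7 degrees, less where a joint would pass 70% of its speed; a pose out of reach is approached as far as the arm can. A call with a gripper value outside its range is refused whole. The fingers move at their own pace and stop on an object; the grip force is fixed at half the most. Time passes only in rows, so rows that repeat a pose let the fingers close. It gives the time, the measured TCP pose, the force, the opening and the grip force at its end, in the units of the state.
- telemetry.get_obs(): the state, without advancing time (a new reading comes with each control period).
- snapshot(name): name is "scene" or "top" or "wrist"; returns a dict with "image" (480x640x3 uint8, red, green, blue), "fovy" (degrees; the focal length in pixels is half the picture's height over the tangent of half this angle, whatever the lens; pixels are square), "cx", "cy" (the principal point, pixels), "R" (3x3) and "t" (3): a world point X has camera coordinates R X + t. Camera axes: x right, y down, z forward; pixel columns grow to the right and rows downward; lengths in m; the calibration is good to about 2 mm. A picture is of the moment at which its call begins. There is no depth.
- ticket.close_job(): hands the job in; it is judged then, once.
The state is a dict: "time": time; "joint_positions": joint angles; "qvel": joint speeds; "joint_torque": joint torques, N m; "tool_pos": TCP position; "ee_rot": TCP orientation; "wrist_force": force on the tool from outside, world axes, zero at the start; "wrist_torque": the same for the moment, N m; "width": finger opening in m; "finger_force": force on a finger pad.
Only numpy, scipy, OpenCV 4.12 (cv2) and the standard library are available. Lean on these libraries where they do the work, as an engineer would, in place of code of your own. Each camera call takes 0.05 s, during which the arm holds its last target. There are 200 camera calls.

## Working session

There is one attempt and no reset: what is moved stays moved. The work goes in short steps, Python scripts to look and compute and a tool call to move; the robot and the scene stay as the last step left them, time stands still between calls to the robot, and variables do not carry over. Pictures are saved under pics/ and viewed, at most 14 in all, crops included, and the job is handed in when it is done.

Besides the shell and the picture viewer there is one more tool, called after "Call:" by a JSON object that holds its "api" and its "payload", one argument or row to a line. apply_moves: Moves the arm, as the interface text tells. Its arguments: {"type":"object","properties":{"moves":{"type":"array","items":{"type":"array","items":{"type":"array","items":{"type":"number"}}}}},"required":["moves"]}

```bash
mkdir -p pics; cat > h.py <<'E'
import numpy as np, cv2
from bench import telemetry, snapshot, ticket, robot
def snap(name,f):
    s=snapshot(name); cv2.imwrite(f'pics/{f}.png',s['image'][:,:,::-1]); np.savez(f'pics/{f}.npz',**s); return s
def load(f): return dict(np.load(f'pics/{f}.npz'))
def ray(s,u,v,z):
    f=240/np.tan(np.radians(float(s['fovy']))/2)
    d=np.array([(u-s['cx'])/f,(v-s['cy'])/f,1.]); R=s['R']; c=-R.T@s['t']; w=R.T@d
    return c+w*(z-c[2])/w[2]
def proj(s,X):
    f=240/np.tan(np.radians(float(s['fovy']))/2); p=s['R']@np.array(X)+s['t']; return p[0]/p[2]*f+s['cx'],p[1]/p[2]*f+s['cy']
E
python3 - <<'E'
from h import *
for n in ("top","scene"):
    s=snap(n,n+"0"); print(n,s['fovy'],s['cx'],s['cy'],-s['R'].T@s['t'],s['R'].round(3).tolist())
o=telemetry.get_obs();print(o)
E
```

```text
top 48.037062027573434 321.6156923355077 234.11647004868314 [0.25553901 0.0145158  1.27081921] [[0.064, -0.998, -0.001], [-0.974, -0.062, -0.218], [0.218, 0.015, -0.976]]
scene 47.86858953270899 320.7791257073797 232.54110678888077 [0.95737892 0.29932615 0.90114474] [[-0.492, 0.87, -0.01], [0.741, 0.413, -0.529], [-0.456, -0.268, -0.849]]
{'time': 0.1, 'joint_positions': array([ 1.07187139e+00,  8.78854286e-02,  1.37209922e+00, -1.59681232e-05,
        1.68358121e+00, -1.03151273e-01]), 'qvel': array([-0.0002679 , -0.00200119, -0.0023609 ,  0.0005051 ,  0.00291446,
        0.00138423]), 'joint_torque': array([ 2.69803182e-03, -3.41251838e+01, -3.03300834e+01,  7.19899382e-02,
        3.04862985e-02, -1.04756505e-04]), 'tool_pos': array([0.21202246, 0.50738394, 0.40362043]), 'ee_rot': array([-3.13962830e+00, -1.87392332e-04,  2.74581702e+00]), 'wrist_force': array([ 0.50613899,  0.28540648, -0.2162789 ]), 'wrist_torque': array([0.04305287, 0.03550312, 0.03744097]), 'finger_force': 0.0, 'width': 0.09417334109805374}
```

View pics/top0.png

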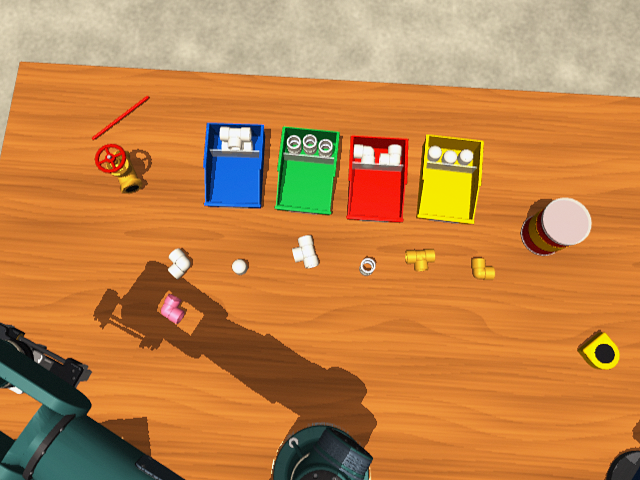

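View pics/scene0.png

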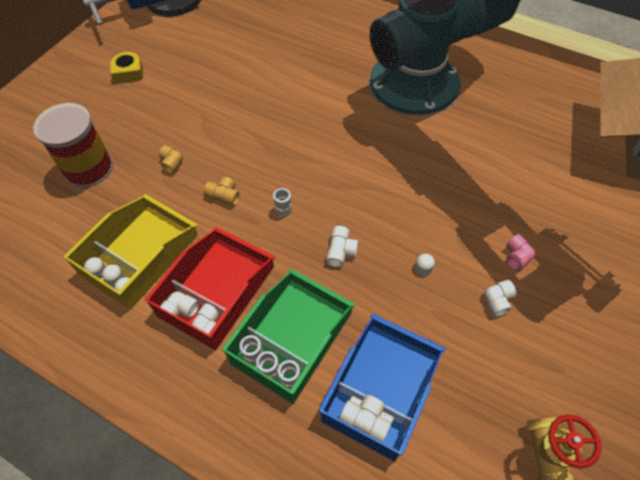

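Candidates in the top view:
- White elbow at (178,263). Its look-alikes are the pink elbow (172,310), the brass elbow (483,268) and the elbows in the red bin.
- White tee at (305,252), with the brass tee at (421,259) as look-alike.
- Coupling ring at (368,267).
- Cap at (239,267).

I'll choose the white loose ones and check them in one crop, measuring at the same time.

```bash
python3 - <<'E'
from h import *
s=load('top0'); im=s['image']; hsv=cv2.cvtColor(im,cv2.COLOR_RGB2HSV)
m=((hsv[...,1]<60)&(hsv[...,2]>110)).astype(np.uint8); 
roi=np.zeros_like(m); roi[230:285,150:400]=1
n,l,st,c=cv2.connectedComponentsWithStats(m*roi)
for i in range(1,n):
    if st[i,4]<20: continue
    print(st[i],c[i].round(1),'z17',ray(s,*c[i],.017).round(3),'z30',ray(s,*c[i],.03).round(3))
hs={'blue':(110,130),'green':(45,85),'red':None,'yellow':(22,33)}
for k,h in hs.items():
    H=hsv[...,0]; mm=((H<4)|(H>175)) if h is None else (H>h[0])&(H<h[1])
    mm=(mm&(hsv[...,1]>150)).astype(np.uint8); r=np.zeros_like(mm); r[110:230,195:490]=1; mm*=r
    n,l,st,c=cv2.connectedComponentsWithStats(mm); i=1+st[1:,4].argmax()
    cn=cv2.findContours((l==i).astype(np.uint8),0,2)[0]; 
    b=cv2.approxPolyDP(cv2.convexHull(np.vstack(cn)),4,True)[:,0]; print(k,[(p.tolist(),ray(s,*p,.035).round(3)[:2].tolist(),ray(s,*p,.07).round(3)[:2].tolist()) for p in b])
cv2.imwrite('pics/c1.png',cv2.resize(im[230:330,150:390,::-1],None,fx=3.3,fy=3.3,interpolation=cv2.INTER_CUBIC))
E
```

```text
[292 235  26  33 533] [305.3 251.9] z17 [0.49  0.07  0.017] z30 [0.488 0.069 0.03 ]
[168 249  22  30 415] [178.1 263.1] z17 [0.444 0.367 0.017] z30 [0.442 0.364 0.03 ]
[232 259  14  15 159] [238.8 266.5] z17 [0.445 0.224 0.017] z30 [0.443 0.221 0.03 ]
[360 258  16  17 149] [367. 266.] z17 [ 0.466 -0.078  0.017] z30 [ 0.463 -0.077  0.03 ]
blue [([206, 134], [0.765, 0.333], [0.75, 0.324])]
green [([283, 127], [0.795, 0.146], [0.78, 0.142]), ([339, 132], [0.791, 0.008], [0.776, 0.008]), ([329, 214], [0.581, 0.019], [0.572, 0.019]), ([275, 208], [0.588, 0.148], [0.579, 0.145])]
red [([351, 136], [0.782, -0.022], [0.767, -0.021]), ([407, 139], [0.783, -0.16], [0.768, -0.155]), ([402, 221], [0.575, -0.154], [0.566, -0.149]), ([347, 218], [0.574, -0.024], [0.565, -0.023])]
yellow [([426, 134], [0.799, -0.206], [0.784, -0.199]), ([483, 141], [0.79, -0.345], [0.774, -0.335]), ([473, 223], [0.581, -0.321], [0.572, -0.312]), ([418, 216], [0.59, -0.191], [0.581, -0.185])]
```

View pics/c1.png

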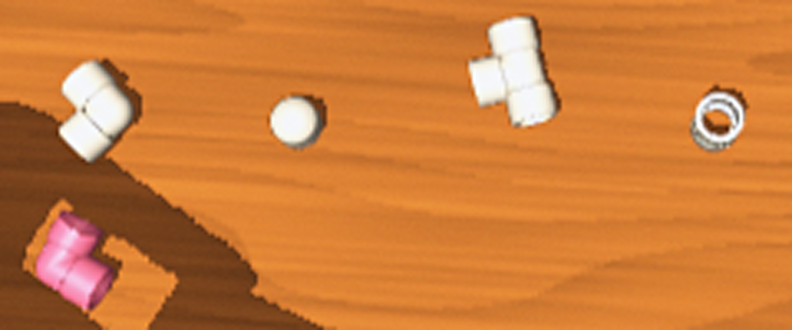

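The crop confirms the white elbow (crop 97,110; full 178,263), the cap (297,120), the tee (517,75) and the coupling (719,118). The pink elbow at (75,260) is left alone. Next is a first approach for a wrist look.

```bash
cat >> h.py <<'E'
from scipy.spatial.transform import Rotation as Ro
def tool():
    o=telemetry.get_obs(); return np.array(o['tool_pos']),Ro.from_euler('xyz',o['ee_rot']).as_matrix()
def go(x,y,z,yawdeg=None):
    "units of move from present pose; yaw chosen mod 180"
    p,R=tool(); d=R.T@(np.array([x,y,z])-p)/.05; t=0
    yaw=np.degrees(np.arctan2(R[1,0],R[0,0]))
    if yawdeg is not None:
        t=(yaw-yawdeg+90)%180-90
    print('move',d.round(2),'turn',round(t/10,2),'alt',round((t-np.sign(t)*180)/10,2),'j6',telemetry.get_obs()['joint_positions'][[0,5]].round(2))
E
python3 - <<'E'
from h import *
s=snap('wrist','w0'); p,R=tool(); c=-s['R'].T@s['t']
print('cam in tool',R.T@(c-p),'\n',(s['R']@R).round(3),s['fovy'])
t=load('top0')
for u,v in((205,206),(263,208)): print(ray(t,u,v,.035))
go(.40,.367,.40)
E
```

```text
cam in tool [ 7.89378651e-02 -6.84835317e-05  1.98482101e-02] 
 [[ 0.001  1.     0.001]
 [-0.964  0.001 -0.266]
 [-0.266 -0.001  0.964]] 60.416732615099406
[0.5822453  0.31507974 0.035     ]
[0.58614815 0.17687959 0.035     ]
move [-4.55 -1.14  0.08] turn 0.0 alt 0.0 j6 [ 1.07 -0.1 ]
```

Call:
{"api": "apply_moves", "payload": {
  "moves": [
    [[-5.0,-0.8,0,0,0],[-5.0,-0.8,0,0,0],[-5.0,-0.8,0,0,0],[-5.0,-0.8,0,0,0],[-5.0,-0.8,0,0,0],[-5.0,-0.8,0,0,0],[-5.0,-0.8,0,0,0]]
  ]
}}

```text
time: 1.02
tool_pos: [0.4262, 0.375, 0.4047]
ee_rot: [3.141, -0.001, 2.748]
wrist_force: [-1.0, -0.2, 0.4]
width: 0.0937
finger_force: 0.0
```

```bash
python3 - <<'E'
from h import *
s=snap('wrist','w1'); print([[round(a) for a in proj(s,X)] for X in ([.444,.367,.017],[.445,.224,.017])])
E
```

```text
[[316, 250], [179, 306]]
```

View pics/w1.png

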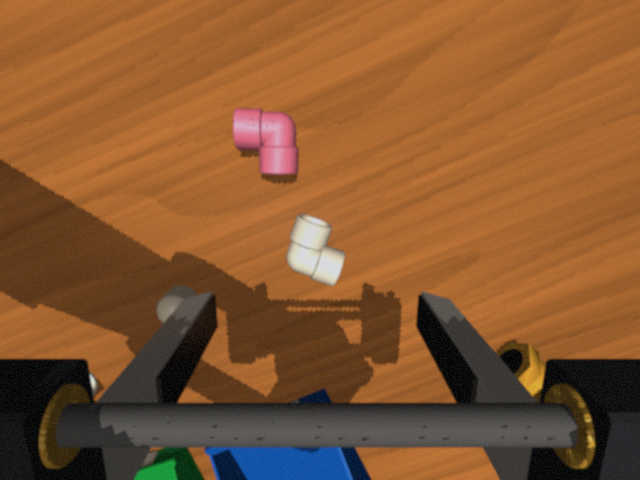

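The wrist view shows the white elbow with its corner near (300,258) and its socket ends near (314,219) and (339,267). The pink elbow is at (270,140). The cap, seen at (178,305), is partly behind a finger.

```bash
python3 - <<'E'
from h import *
s=load('w1'); hsv=cv2.cvtColor(s['image'],cv2.COLOR_RGB2HSV)
m=((hsv[...,1]<80)&(hsv[...,2]>140)).astype(np.uint8); r=0*m; r[195:300,275:360]=1; m*=r
c=max(cv2.findContours(m,0,2)[0],key=cv2.contourArea)
W=np.array([ray(s,*p,.020)[:2] for p in c[:,0]])*1000
M=cv2.moments(W.astype(np.float32).reshape(-1,1,2)); C=np.array([M['m10'],M['m01']])/M['m00']
h=cv2.approxPolyDP(cv2.convexHull(W.astype(np.float32)),4,True)[:,0]; print('cent',C,M['m00'],h.tolist())
A,B=[ray(s,*p,.017)[:2]*1000 for p in((313,219),(339,267))]
d=B-A; n=np.array([-d[1],d[0]]); 
for sg in(1,-1):
    O=(A+B)/2+sg*n/2; print(A,B,np.hypot(*d),'O',O,'angA',np.degrees(np.arctan2(*(A-O)[::-1])),'angB',np.degrees(np.arctan2(*(B-O)[::-1])))
E
```

```text
cent [443.68304038 364.86800821] 2207.642400137149 [[407.5246276855469, 363.6219482421875], [446.88519287109375, 338.65380859375], [479.7706298828125, 369.3341064453125], [456.19659423828125, 388.7232666015625], [424.9256286621094, 386.5435485839844]]
[416.04549635 375.5769494 ] [467.34296755 380.50117345] 51.533275982460744 O [439.23211992 403.68779702] angA -129.51677829937077 angB -39.51677829937076
[416.04549635 375.5769494 ] [467.34296755 380.50117345] 51.533275982460744 O [444.15634398 352.39032583] angA 140.48322170062923 angB 50.483221700629244
```

```bash
python3 - <<'E'
from h import *
go(.462,.374,.203,230)
E
```

```text
move [-0.67  0.25  4.04] turn -7.25 alt 10.75 j6 [ 0.62 -0.56]
```

Call:
{"api": "apply_moves", "payload": {
  "moves": [
    [[-0.67,0.25,1.0,-7.25,0],[-0.67,0.25,2.0,-7.25,0],[-0.67,0.25,2.0,-7.25,0],[-0.67,0.25,2.0,-7.25,0],[-0.67,0.25,2.0,-7.25,0],[-0.67,0.25,2.5,-7.25,0],[-0.67,0.25,2.5,-7.25,0],[-0.67,0.25,2.5,-7.25,0],[-0.67,0.25,2.5,-7.25,0]]
  ]
}}

```text
time: 2.2
tool_pos: [0.4625, 0.3735, 0.2803]
ee_rot: [-3.141, 0.001, -2.273]
wrist_force: [0.1, -0.6, -0.1]
width: 0.094
finger_force: 0.0
```

```bash
python3 - <<'E'
from h import *
go(.462,.374,.203,230); s=snap('wrist','w2')
E
```

```text
move [0.   0.01 1.55] turn -0.02 alt 17.98 j6 [ 0.58 -1.86]
```

View pics/w2.png

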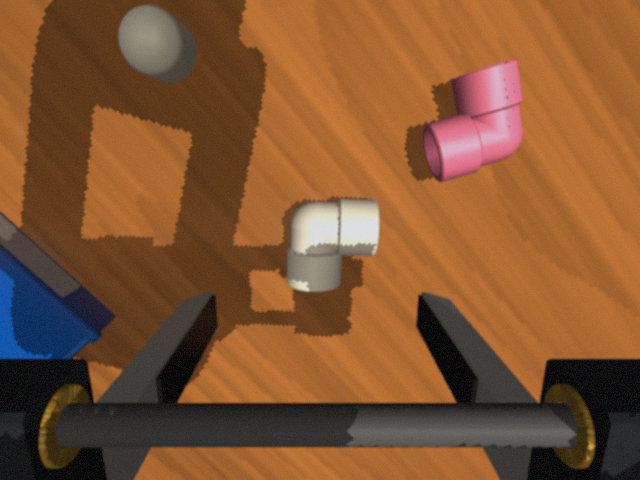

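The lower collar at (315,270) is square between the fingers, the other leg clears to the right, and the pink one is well away. I'll descend and grip.

Call:
{"api": "apply_moves", "payload": {
  "moves": [
    [[0,0,1.0,0,0],[0,0,1.55,0,0],[0,0,1.55,0,0],[0,0,1.55,0,1],[0,0,1.55,0,1],[0,0,1.55,0,1],[0,0,1.55,0,1],[0,0,1.55,0,1],[0,0,0.5,0,1],[0,0,-0.5,0,1]]
  ]
}}

```text
time: 3.5
tool_pos: [0.4629, 0.3726, 0.3051]
ee_rot: [3.141, -0.002, -2.272]
wrist_force: [0.6, -0.2, 1.0]
width: 0.0276
finger_force: 0.0
```

```bash
python3 - <<'E'
from h import *
go(.655,-.089,.36,180)
E
```

```text
move [ 4.58 -8.89 -1.09] turn 4.98 alt -13.02 j6 [ 0.58 -1.86]
```

The grip hadn't closed before the lift (width 27.6 mm, no force), so I'll look.

```bash
python3 - <<'E'
from h import *
s=snap('wrist','w3')
E
```

```text
(no output)
```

View pics/w3.png

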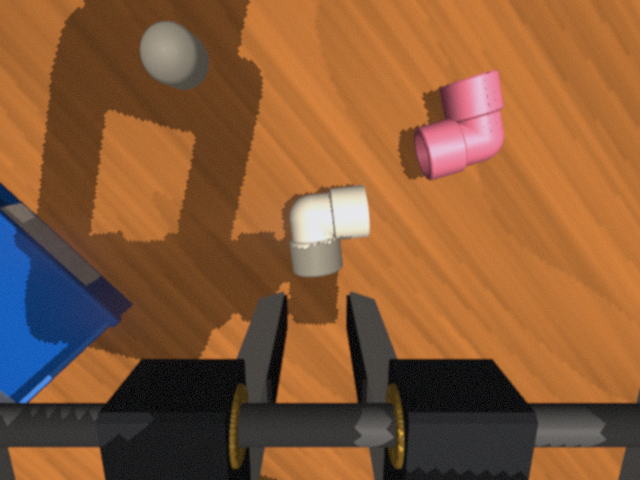

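The elbow is still there, only slightly nudged: its lower collar is at (317,262). The fingers need about 7–8 rows to close. I'll re-measure by ray and regrip.

```bash
python3 - <<'E'
from h import *
s=load('w3'); p,R=tool()
for n,uv in dict(endB=(317,273),endA=(369,213),cornerback=(291,218)).items():
    X=ray(s,*uv,.017); print(n,X.round(4),'tool mm',(R.T@(X-p)*1000).round(1))
go(.462,.374,.203,230)
E
```

```text
endB [0.4676 0.3811 0.017 ] tool mm [ -4.2   3.4 297.6]
endA [0.4147 0.3714 0.017 ] tool mm [ 37.3  37.6 296.9]
cornerback [0.4561 0.3409 0.017 ] tool mm [ 33.9 -13.7 297.2]
move [0.05 0.05 2.23] turn -0.02 alt 17.98 j6 [ 0.58 -1.86]
```

Call:
{"api": "apply_moves", "payload": {
  "moves": [
    [[0,0,0,0,0],[0,0,0,0,0],[0,0,0,0,0],[0,0,0,0,0],[0,0,0,0,0],[0,0,0,0,0],[0,0,0,0,0]]
  ]
}}

```text
time: 4.42
tool_pos: [0.463, 0.3728, 0.3047]
ee_rot: [-3.142, 0.0, -2.272]
wrist_force: [0.5, -0.8, 0.2]
width: 0.0902
finger_force: 0.0
```

Call:
{"api": "apply_moves", "payload": {
  "moves": [
    [[0.12,0.05,1.0,-0.3,0],[0.12,0.05,2.03,-0.3,0],[0.12,0.05,2.03,-0.3,0],[0.12,0.05,2.03,-0.3,1],[0.12,0.05,2.03,-0.3,1],[0.12,0.05,2.03,-0.3,1],[0.12,0.05,2.03,-0.3,1],[0.12,0.05,2.03,-0.3,1],[0.12,0.05,2.03,-0.3,1],[0.12,0.05,2.03,-0.3,1]]
  ]
}}

```text
time: 5.68
tool_pos: [0.4573, 0.3698, 0.2033]
ee_rot: [-3.141, 0.0, -2.22]
wrist_force: [1.2, -0.4, 0.3]
width: 0.0339
finger_force: 29.2
```

Call:
{"api": "apply_moves", "payload": {
  "moves": [
    [[0,0,0,0,1],[0,0,0,0,1]]
  ]
}}

```text
time: 5.92
tool_pos: [0.4573, 0.3698, 0.2033]
ee_rot: [-3.141, 0.0, -2.22]
wrist_force: [0.0, -0.6, 0.0]
width: 0.0338
finger_force: 29.2
```

```bash
python3 - <<'E'
from h import *
go(.655,-.089,.36,180)
E
```

```text
move [ 4.92 -8.7  -3.13] turn 5.28 alt -12.72 j6 [ 0.58 -1.91]
```

Call:
{"api": "apply_moves", "payload": {
  "moves": [
    [[0,0,-1.2,0,1],[0,0,-2.4,0,1],[2.0,-3.5,-3.1,2,1],[4.85,-8.9,-3.1,5.28,1],[4.85,-8.9,-3.1,5.28,1],[4.85,-8.9,-3.1,5.28,1],[4.85,-8.9,-3.1,5.28,1],[4.85,-8.9,-3.1,5.28,1],[4.85,-8.9,-3.1,5.28,1],[4.85,-8.9,-3.1,5.28,1]]
  ]
}}

```text
time: 7.18
tool_pos: [0.6623, -0.0865, 0.3575]
ee_rot: [3.141, -0.0, -3.141]
wrist_force: [0.5, -0.5, -1.1]
width: 0.0338
finger_force: 29.2
```

Call:
{"api": "apply_moves", "payload": {
  "moves": [
    [[0,0,0,0,1],[0,0,0,0,1],[0,0,0,0,1]]
  ]
}}

```text
time: 7.55
tool_pos: [0.6614, -0.083, 0.3578]
ee_rot: [3.141, -0.0, -3.139]
wrist_force: [0.2, 0.6, 0.0]
width: 0.0339
finger_force: 29.2
```

```bash
python3 - <<'E'
from h import *
go(.655,-.099,.208,180); s=snap('wrist','w4')
E
```

```text
move [ 0.13 -0.32  2.99] turn 0.01 alt -17.99 j6 [-0.21 -1.78]
```

View pics/w4.png

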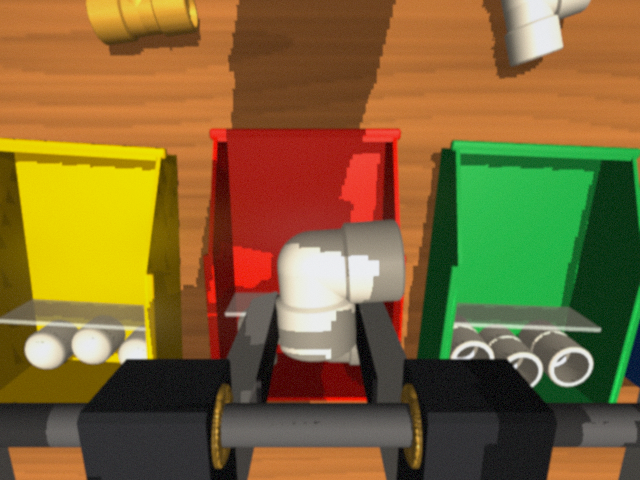

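The elbow is held square over the red bin. The red lip runs from (212,133) to (399,133), and the yellow and green lips end at (163,153) and (453,147).

```bash
python3 - <<'E'
from h import *
s=load('w4')
for n,uv in dict(redL=(211,133),redR=(400,133),yelR=(164,153),yelL=(0,145),grL=(452,147),grR=(638,152)).items(): print(n,ray(s,*uv,.035).round(3))
for n,uv in dict(divL=(228,303),grL=(455,315),grR=(600,320)).items(): print(n,'div',ray(s,*uv,.045).round(3))
E
```

```text
redL [ 0.578 -0.157  0.035]
redR [ 0.578 -0.024  0.035]
yelR [ 0.592 -0.192  0.035]
yelL [ 0.587 -0.308  0.035]
grL [0.587 0.014 0.035]
grR [0.59  0.147 0.035]
divL div [ 0.703 -0.15   0.045]
grL div [0.712 0.024 0.045]
grR div [0.716 0.137 0.045]
```

Call:
{"api": "apply_moves", "payload": {
  "moves": [
    [[0.17,-0.34,0.5,0,1],[0.17,-0.34,1.5,0,1],[0.17,-0.34,2.4,0,1],[0.17,-0.34,3.0,0,1],[0.17,-0.34,3.0,0,1],[0.17,-0.34,3.0,0,0.35],[0.17,-0.34,3.0,0,0.35],[0.17,-0.34,3.0,0,0.35],[0.17,-0.34,3.0,0,0.35],[0.17,-0.34,3.0,0,0.35]]
  ]
}}

```text
time: 8.85
tool_pos: [0.6533, -0.1017, 0.2079]
ee_rot: [3.142, 0.0, -3.141]
wrist_force: [-0.5, 0.0, 0.4]
width: 0.0609
finger_force: 0.0
```

```bash
python3 - <<'E'
from h import *
print(telemetry.get_obs()['wrist_force'])
t=load('top0'); s=load('w4')
# tee from top view: ends of run and branch (crop px)
for n,(u,v) in dict(end1=(512,22),end2=(531,122),br=(473,85)).items(): print(n,ray(t,u/3.3+150,v/3.3+230,.02).round(3))
go(.50,.07,.40,180)
E
```

```text
[-0.54874827  0.02247092  0.43843915]
end1 [0.526 0.073 0.02 ]
end2 [0.454 0.054 0.02 ]
br [0.478 0.097 0.02 ]
move [ 3.06  3.44 -3.84] turn 0.0 alt -18.0 j6 [-0.24 -1.81]
```

Call:
{"api": "apply_moves", "payload": {
  "moves": [
    [[0,0,-1.0,0,0.35],[0,0,-2.2,0,0.35],[1.5,1.7,-3.2,2,0],[3.06,3.44,-3.6,4,0],[3.06,3.44,-3.6,5,0],[3.06,3.44,-3.6,6,0],[3.06,3.44,-3.6,7,0],[3.06,3.44,-3.6,7.5,0],[3.06,3.44,-3.6,7.5,0],[3.06,3.44,-3.6,7.5,0]]
  ]
}}

```text
time: 10.1
tool_pos: [0.5002, 0.0703, 0.3878]
ee_rot: [3.141, 0.0, 1.835]
wrist_force: [-0.2, 0.5, 0.3]
width: 0.094
finger_force: 0.0
```

```bash
python3 - <<'E'
from h import *
go(.483,.091,.203,105); s=snap('wrist','w5'); print(proj(s,(.483,.091,.017)),proj(s,(.49,.064,.017)))
snap('top','t5')
E
```

```text
move [ 0.49 -0.22  3.7 ] turn 0.01 alt -17.99 j6 [ 0.03 -0.24]
(np.float64(304.8763483850554), np.float64(204.2587099031678)) (np.float64(304.7529040686699), np.float64(236.03400814889932))
```

View pics/w5.png

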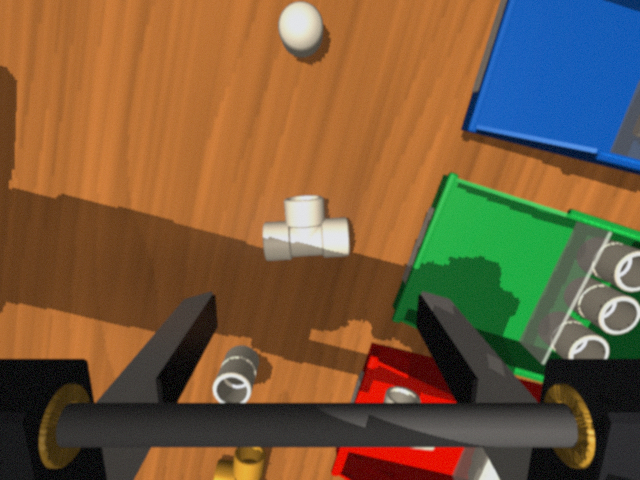

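The tee's branch collar is at (304,211) and its run goes from (264,242) to (349,236), tilted about 4°. The fingers clear the green lip. In the red bin, the elbow shows lying in the front compartment, near (402,397).

```bash
python3 - <<'E'
from h import *
s=load('w5');p,R=tool()
for n,uv in dict(br=(304,207),l=(264,242),r=(349,237),brend=(305,197)).items():
    X=ray(s,*uv,.02); print(n,X.round(4),'tool mm',(R.T@(X-p)*1000).round(1))
E
```

```text
br [0.4828 0.089  0.02  ] tool mm [ 22.7 -11.9 367.8]
l [0.4571 0.0503 0.02  ] tool mm [ -8.  -46.9 367.7]
r [0.5271 0.0739 0.02  ] tool mm [ -3.5  26.9 367.8]
brend [0.4815 0.0974 0.02  ] tool mm [ 31.2 -11.  367.8]
```

Call:
{"api": "apply_moves", "payload": {
  "moves": [
    [[0.46,-0.23,1.0,-0.35,0],[0.46,-0.23,2.2,-0.35,0],[0.46,-0.23,3.2,-0.35,0],[0.46,-0.23,3.7,-0.35,0],[0.46,-0.23,3.7,-0.35,0],[0.46,-0.23,3.7,-0.35,1],[0.46,-0.23,3.7,-0.35,1],[0.46,-0.23,3.7,-0.35,1],[0.46,-0.23,3.7,-0.35,1],[0.46,-0.23,3.7,-0.35,1]]
  ]
}}

```text
time: 11.45
tool_pos: [0.4832, 0.0895, 0.2028]
ee_rot: [3.141, 0.0, 1.894]
wrist_force: [-0.4, -0.4, 0.6]
width: 0.0472
finger_force: 0.0
```

Call:
{"api": "apply_moves", "payload": {
  "moves": [
    [[0,0,0,0,1],[0,0,0,0,1],[0,0,0,0,1],[0,0,0,0,1]]
  ]
}}

```text
time: 11.95
tool_pos: [0.4832, 0.0895, 0.2027]
ee_rot: [3.141, -0.0, 1.894]
wrist_force: [0.5, 0.4, -0.3]
width: 0.0331
finger_force: 30.0
```

```bash
python3 - <<'E'
from h import *
t=load('top0')
for u,v in((205,206),(263,208)): print(ray(t,u,v,.035))
go(.625,.243,.36,180)
E
```

```text
[0.5822453  0.31507974 0.035     ]
[0.58614815 0.17687959 0.035     ]
move [ 2.01  3.66 -3.14] turn -7.15 alt 10.85 j6 [ 0.07 -0.26]
```

Call:
{"api": "apply_moves", "payload": {
  "moves": [
    [[0,0,-1.2,0,1],[0,0,-2.4,-0.5,1],[1.0,1.8,-3.1,-1.5,1],[2.0,3.8,-3.1,-2.5,1],[2.0,3.8,-3.1,-3.5,1],[2.0,3.8,-3.1,-4.5,1],[2.0,3.8,-3.1,-5.5,1],[2.0,3.8,-3.1,-6.5,1],[2.0,3.8,-3.1,-7.15,1],[2.0,3.8,-3.1,-7.15,1]]
  ]
}}

```text
time: 13.2
tool_pos: [0.6316, 0.2447, 0.3572]
ee_rot: [-3.141, -0.001, 3.141]
wrist_force: [0.4, -0.0, -0.5]
width: 0.0332
finger_force: 30.0
```

```bash
python3 - <<'E'
from h import *
go(.634,.244,.207,181); s=snap('wrist','w6')
E
```

```text
move [-0.05 -0.01  3.  ] turn -0.11 alt 17.89 j6 [ 0.29 -1.28]
```

View pics/w6.png

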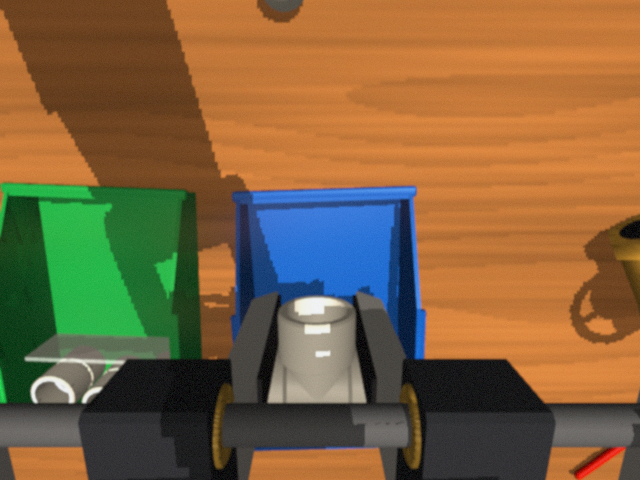

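The tee is centred over the blue bin: the lip runs from (236,195) to (415,190) and the tool is at column 320. Lowering.

Call:
{"api": "apply_moves", "payload": {
  "moves": [
    [[-0.05,0.05,0.8,0,1],[-0.05,0.05,1.8,-0.1,1],[-0.05,0.05,2.6,-0.1,1],[-0.05,0.05,3.0,-0.1,1],[-0.05,0.05,3.0,-0.1,1],[-0.05,0.05,3.0,-0.1,0.35],[-0.05,0.05,3.0,-0.1,0.35],[-0.05,0.05,3.0,-0.1,0.35],[-0.05,0.05,3.0,-0.1,0.35],[-0.05,0.05,2.0,-0.1,0.35]]
  ]
}}

```text
time: 14.5
tool_pos: [0.6326, 0.2467, 0.2522]
ee_rot: [-3.138, -0.012, -3.124]
wrist_force: [0.5, 0.1, 0.4]
width: 0.061
finger_force: 0.0
```

```bash
python3 - <<'E'
from h import *
s=load('w5'); t=load('top0')
for uv in((232,388),): print('ring z52',ray(s,*uv,.052).round(4))
print('top', ray(t,368,267,.035).round(4), 'ring top', ray(t,719/3.3+150,116/3.3+230,.052).round(4))
go(.48,-.07,.40,180)
E
```

```text
ring z52 [ 0.4621 -0.0764  0.052 ]
top [ 0.4604 -0.0787  0.035 ] ring top [ 0.4619 -0.0769  0.052 ]
move [ 3.2  -6.29 -2.9 ] turn 0.1 alt -17.9 j6 [ 0.29 -1.3 ]
```

Call:
{"api": "apply_moves", "payload": {
  "moves": [
    [[0,0,-1.2,0,0.35],[1.0,-1.5,-1.4,0,0.25],[3.5,-6.4,-1.4,0,0.25],[3.5,-6.4,-1.4,0,0.25],[3.5,-6.4,-1.4,0,0.25],[3.5,-6.4,-1.4,0,0.25],[3.5,-6.4,-1.4,0,0.25],[3.5,-6.4,-1.4,0,0.25],[3.5,-6.4,-1.4,0,0.25],[3.5,-6.4,-1.4,0,0.25]]
  ]
}}

```text
time: 15.75
tool_pos: [0.4653, -0.0749, 0.3277]
ee_rot: [3.141, 0.0, -3.122]
wrist_force: [-0.1, 0.8, 0.2]
width: 0.0703
finger_force: 0.0
```

```bash
python3 - <<'E'
from h import *
go(.462,-.077,.210,180); s=snap('wrist','w7'); snap('top','t7')
im=np.hstack([cv2.resize(s['image'],(480,360)),cv2.resize(load('t7')['image'][110:290,190:350],(320,360))]); cv2.imwrite('pics/c7.png',im[:,:,::-1]); print(proj(s,(.462,-.0768,.052)))
E
```

```text
move [ 0.07 -0.04  2.35] turn 0.11 alt -17.89 j6 [-0.28 -1.87]
(np.float64(312.7453980584089), np.float64(260.3019640994236))
```

View pics/c7.png

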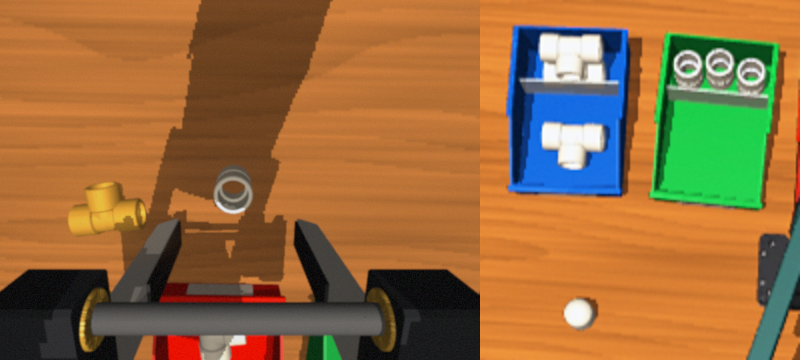

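The tee lies flat in the blue front compartment. The coupling ring is at (311,257) against a predicted (313,260), so I'll grip it.

Call:
{"api": "apply_moves", "payload": {
  "moves": [
    [[0.05,-0.06,0.6,0,0.25],[0.05,-0.06,1.6,0,0.25],[0.05,-0.06,2.35,0,0.25],[0.05,-0.06,2.35,0,0.25],[0.05,-0.06,2.35,0,1],[0.05,-0.06,2.35,0,1],[0.05,-0.06,2.35,0,1],[0.05,-0.06,2.35,0,1],[0.05,-0.06,2.35,0,1],[0.05,-0.06,2.35,0,1]]
  ]
}}

```text
time: 17.1
tool_pos: [0.4627, -0.079, 0.211]
ee_rot: [-3.141, 0.001, -3.124]
wrist_force: [-0.9, 0.1, 4.2]
width: 0.0337
finger_force: 30.0
```

Call:
{"api": "apply_moves", "payload": {
  "moves": [
    [[0,0,0,0,1],[0,0,0,0,1]]
  ]
}}

```text
time: 17.35
tool_pos: [0.4627, -0.079, 0.211]
ee_rot: [-3.141, 0.001, -3.124]
wrist_force: [-1.6, 0.6, 6.1]
width: 0.0336
finger_force: 30.0
```

```bash
python3 - <<'E'
from h import *
go(.65,.08,.36,180)
E
```

```text
move [-3.81  3.11 -2.97] turn 0.1 alt -17.9 j6 [-0.29 -1.88]
```

Call:
{"api": "apply_moves", "payload": {
  "moves": [
    [[0,0,-1.2,0,1],[0,0,-2.4,0.1,1],[-1.5,1.3,-3.0,0.1,1],[-3.8,3.1,-3.0,0.1,1],[-3.8,3.1,-3.0,0.1,1],[-3.8,3.1,-3.0,0.1,1],[-3.8,3.1,-3.0,0.1,1],[-3.8,3.1,-3.0,0.1,1],[-3.8,3.1,-3.0,0.1,1]]
  ]
}}

```text
time: 18.48
tool_pos: [0.6487, 0.0784, 0.3606]
ee_rot: [-3.141, 0.0, 3.141]
wrist_force: [0.1, -0.7, -0.9]
width: 0.0334
finger_force: 30.0
```

```bash
python3 - <<'E'
from h import *
go(.65,.08,.215,180); s=snap('wrist','w8')
E
```

```text
move [-0.02  0.03  2.91] turn -0.01 alt 17.99 j6 [ 0.03 -1.54]
```

View pics/w8.png

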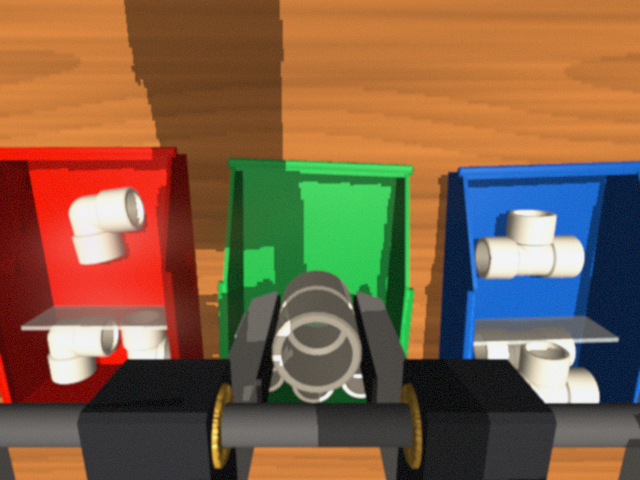

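The elbow and tee sit flat in their front compartments, and the coupling is held upright and centred over green. Lowering.

Call:
{"api": "apply_moves", "payload": {
  "moves": [
    [[0,0.03,0.8,0,1],[0,0.03,1.8,0,1],[0,0.03,2.6,0,1],[0,0.03,2.91,0,1],[0,0.03,2.91,0,1],[0,0.03,2.91,0,0.35],[0,0.03,2.91,0,0.35],[0,0.03,2.91,0,0.35],[0,0.03,2.91,0,0.35],[0,0.03,2.91,0,0.35]]
  ]
}}

```text
time: 19.77
tool_pos: [0.6496, 0.081, 0.2147]
ee_rot: [3.141, -0.0, -3.141]
wrist_force: [-1.3, 0.5, -0.3]
width: 0.0611
finger_force: 0.0
```

```bash
python3 - <<'E'
from h import *
t=load('top0'); s=load('w5'); w=load('w1')
hsv=cv2.cvtColor(s['image'],cv2.COLOR_RGB2HSV); m=((hsv[...,1]<80)&(hsv[...,2]>120)).astype(np.uint8); r=0*m; r[0:65,270:335]=1
n,l,st,c=cv2.connectedComponentsWithStats(m*r); i=1+st[1:,4].argmax(); print(st[i],c[i],ray(s,*c[i],.02).round(4),ray(t,238.8,266.5,.02).round(4),ray(w,178,305,.02).round(4))
go(.445,.222,.30,180)
E
```

```text
[ 278    2   45   48 1667] [299.87222555  25.33053389] [0.4445 0.2226 0.02  ] [0.4447 0.2231 0.02  ] [0.4429 0.2251 0.02  ]
move [ 4.09  2.82 -1.71] turn 0.0 alt -18.0 j6 [ 0.04 -1.53]
```

Call:
{"api": "apply_moves", "payload": {
  "moves": [
    [[0,0,-1.0,0,0.35],[0,0,-2.0,0,0.3],[4.1,2.84,-2.0,0,0.25],[4.1,2.84,-2.0,0,0.25],[4.1,2.84,-2.0,0,0.25],[4.1,2.84,-2.0,0,0.25],[4.1,2.84,-2.0,0,0.25],[4.1,2.84,-2.0,0,0.25],[4.1,2.84,-1.5,0,0.25],[4.1,2.84,-1.5,0,0.25]]
  ]
}}

```text
time: 21.02
tool_pos: [0.4452, 0.2217, 0.2877]
ee_rot: [-3.14, -0.004, 3.14]
wrist_force: [0.3, -0.1, 0.1]
width: 0.0703
finger_force: 0.0
```

```bash
python3 - <<'E'
from h import *
go(.4445,.223,.202,180); s=snap('wrist','w9')
hsv=cv2.cvtColor(s['image'],cv2.COLOR_RGB2HSV); m=((hsv[...,1]<80)&(hsv[...,2]>110)).astype(np.uint8); r=0*m; u,v=map(int,proj(s,(.4445,.223,.02))); r[v-45:v+45,u-45:u+45]=1
n,l,st,c=cv2.connectedComponentsWithStats(m*r); i=1+st[1:,4].argmax(); print(u,v,st[i],c[i],ray(s,*c[i],.02).round(4))
E
```

```text
move [0.01 0.03 1.71] turn -0.01 alt 17.99 j6 [ 0.35 -1.22]
318 269 [ 289  239   54   60 2504] [316.11381789 268.91014377] [0.444  0.2214 0.02  ]
```

Call:
{"api": "apply_moves", "payload": {
  "moves": [
    [[0.02,0.01,0.8,0,0.25],[0.02,0.01,1.7,0,0.25],[0.02,0.01,1.7,0,0.25],[0.02,0.01,1.7,0,0.25],[0.02,0.01,1.7,0,1],[0.02,0.01,1.7,0,1],[0.02,0.01,1.7,0,1],[0.02,0.01,1.7,0,1],[0.02,0.01,1.7,0,1],[0.02,0.01,1.7,0,1]]
  ]
}}

```text
time: 22.32
tool_pos: [0.4435, 0.2234, 0.205]
ee_rot: [3.142, 0.0, -3.141]
wrist_force: [-1.4, -0.2, 2.1]
width: 0.0333
finger_force: 30.0
```

Call:
{"api": "apply_moves", "payload": {
  "moves": [
    [[0,0,0,0,1],[0,0,0,0,1],[0,0,-1.0,0,1],[0,0,-2.0,0,1],[0,0,-3.1,0,1],[0,0,-3.1,0,1]]
  ]
}}

```text
time: 23.08
tool_pos: [0.4444, 0.2237, 0.3651]
ee_rot: [3.138, 0.01, -3.141]
wrist_force: [0.4, -0.0, 0.0]
width: 0.033
finger_force: 30.0
```

```bash
python3 - <<'E'
from h import *
go(.653,-.259,.36,180)
E
```

```text
move [-4.17 -9.66  0.11] turn 0.0 alt -18.0 j6 [ 0.35 -1.22]
```

Call:
{"api": "apply_moves", "payload": {
  "moves": [
    [[-4.15,-9.65,0,0.3,1],[-4.15,-9.65,0,0.3,1],[-4.15,-9.65,0,0.3,1],[-4.15,-9.65,0,0.3,1],[-4.15,-9.65,0,0.3,1],[-4.15,-9.65,0,0.3,1],[-4.15,-9.65,0,0.3,1],[-4.15,-9.65,0,0.3,1],[-4.15,-9.65,0,0.3,1],[-4.15,-9.65,0,0.3,1]]
  ]
}}

```text
time: 24.32
tool_pos: [0.6513, -0.2611, 0.3559]
ee_rot: [3.139, -0.004, 3.087]
wrist_force: [0.6, 0.5, -0.8]
width: 0.0335
finger_force: 30.0
```

Call:
{"api": "apply_moves", "payload": {
  "moves": [
    [[0,0,0,0,1],[0,0,0,0,1],[0,0,0,0,1]]
  ]
}}

```text
time: 24.7
tool_pos: [0.6511, -0.2578, 0.3603]
ee_rot: [-3.142, 0.001, 3.091]
wrist_force: [-0.2, 0.4, -0.1]
width: 0.0333
finger_force: 30.0
```

```bash
python3 - <<'E'
from h import *
go(.653,-.259,.2085,177); s=snap('wrist','w10')
E
```

```text
move [-0.04 -0.02  3.04] turn 0.01 alt -17.99 j6 [-0.46 -1.98]
```

View pics/w10.png

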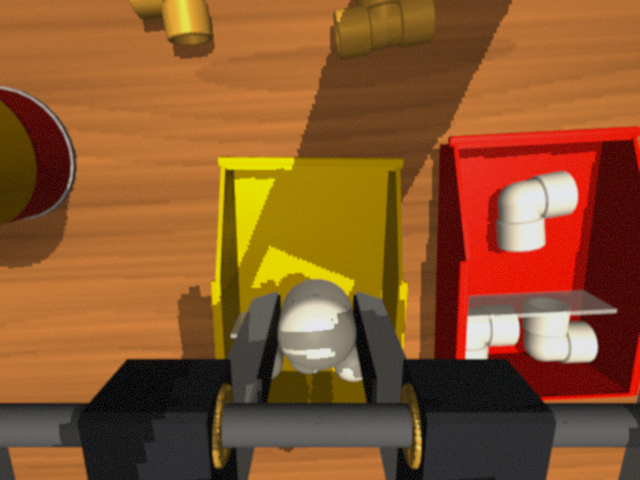

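The cap is held and centred over yellow (lip at columns 220–403). The can on the left is clear. Lowering.

Call:
{"api": "apply_moves", "payload": {
  "moves": [
    [[-0.04,-0.06,0.8,0,1],[-0.04,-0.06,1.8,0,1],[-0.04,-0.06,2.7,0,1],[-0.04,-0.06,3.03,0,1],[-0.04,-0.06,3.03,0,1],[-0.04,-0.06,3.03,0,0.35],[-0.04,-0.06,3.03,0,0.35],[-0.04,-0.06,3.03,0,0.35],[-0.04,-0.06,3.03,0,0.35],[-0.04,-0.06,3.03,0,0.35]]
  ]
}}

```text
time: 26.0
tool_pos: [0.6531, -0.2622, 0.2082]
ee_rot: [3.142, 0.0, 3.09]
wrist_force: [0.2, -0.4, 0.5]
width: 0.0613
finger_force: 0.0
```

Call:
{"api": "apply_moves", "payload": {
  "moves": [
    [[0,0,-1.0,0,0.35],[0,0,-2.0,0,0.35],[0,0,-3.0,0,0.35],[4,0,-3.5,0,0.35],[6,0,-3.5,0,0.35],[6,0,-3.5,0,0.35],[6,0,-3.5,0,0.35],[6,0,-3.5,0,0.35],[6,0,-3.5,0,0.35],[6,0,-3.5,0,0.35]]
  ]
}}

```text
time: 27.25
tool_pos: [0.3538, -0.2467, 0.3836]
ee_rot: [-3.141, 0.001, 3.089]
wrist_force: [0.6, 0.6, 0.7]
width: 0.061
finger_force: 0.0
```

```bash
python3 - <<'E'
from h import *
s=snap('top','t9'); cv2.imwrite('pics/c9.png',cv2.resize(s['image'][110:320,150:500,::-1],None,fx=2.2,fy=2.2)); print(telemetry.get_obs()['qvel'].round(3))
E
```

```text
[ 0.01   0.021 -0.008 -0.001  0.003 -0.001]
```

View pics/c9.png

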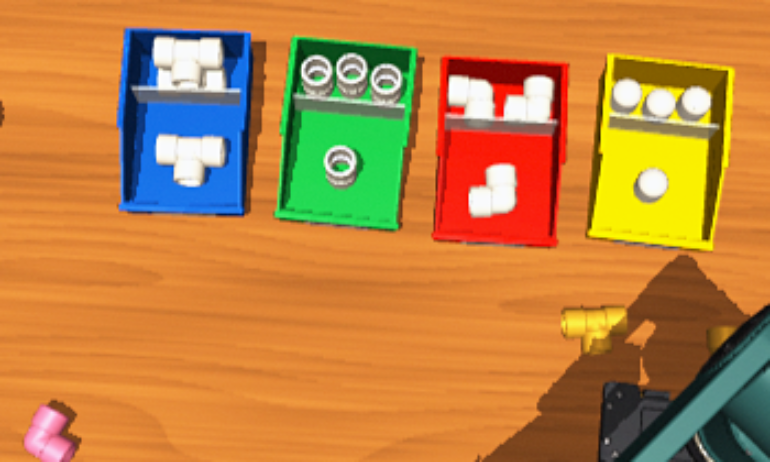

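All four fittings are in the front compartments of their bins: tee (190,155), coupling (340,165), elbow (493,190) and cap (652,184). The pink elbow and brass tee are where they were. The brass elbow is half hidden by the arm, but nothing went near it. Handing in.

```bash
python3 -c "
from bench import ticket; print(ticket.close_job())"
```

```text
the job is handed in; nothing more can be done
None
```

The elbow, tee, coupling and cap each lie in the front compartment of their own bin, the brass fittings and the pink elbow were left alone, and the job was handed in at about 27 s.

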